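# Put the violin maker's carving planes back in their caddy

## Task

Put the four complete brass carving planes, those with an iron and wedge in them, back in the caddy: each into the bay that has its shape and size (large or small, straight-ended or round-ended), sitting flat on its sole on the bay's floor. Set them down rather than dropping them, and let go. The two bare shells without an iron are waiting for repair: leave them where they lie.

Things in the scene. Friction and masses are not known exactly. Their poses are not given: they have to be found in the camera images.
- plane_large_straight: Large straight-ended carving plane, complete: hollow brass shell 100 mm long (x), 46 mm wide (y), 26 mm high, flat upright sides, straight ends (rectangle from above). A steel iron and dark wedge, narrower than the shell, lean to -x, up to 51 mm above the sole. 360 g, +-35%. Loose, sole down. Origin: centre of the sole; x lengthwise, z up. Grip across y, by the sides.
- plane_small_straight: Small straight-ended carving plane, complete: hollow brass shell 68 mm long (x), 34 mm wide (y), 26 mm high, flat upright sides, straight ends (rectangle from above). A steel iron and dark wedge, narrower than the shell, lean to -x, up to 47 mm above the sole. 180 g, +-35%. Loose, sole down. Origin: centre of the sole; x lengthwise, z up. Grip across y, by the sides.
- plane_large_round: Large round-ended carving plane, complete: hollow brass shell 100 mm long (x), 46 mm wide (y), 26 mm high, flat upright sides, half-round ends (racetrack oval from above). A steel iron and dark wedge, narrower than the shell, lean to -x, up to 51 mm above the sole. 360 g, +-35%. Loose, sole down. Origin: centre of the sole; x lengthwise, z up. Grip across y, by the sides.
- plane_small_round: Small round-ended carving plane, complete: hollow brass shell 68 mm long (x), 34 mm wide (y), 26 mm high, flat upright sides, half-round ends (racetrack oval from above). A steel iron and dark wedge, narrower than the shell, lean to -x, up to 47 mm above the sole. 180 g, +-35%. Loose, sole down. Origin: centre of the sole; x lengthwise, z up. Grip across y, by the sides.
- bare_large_straight: Look-alike to leave alone: a bare brass shell, the large straight-ended one: 100 mm long (x), 46 mm wide (y), straight ends (rectangle from above), 26 mm high, open and empty, with no iron and no wedge. Loose. Origin: centre of its underside; x lengthwise, z up.
- bare_small_round: Look-alike to leave alone: a bare brass shell, the small round-ended one: 68 mm long (x), 34 mm wide (y), half-round ends (racetrack oval from above), 26 mm high, open and empty, with no iron and no wedge. Loose. Origin: centre of its underside; x lengthwise, z up.
- bay_large_straight: Large straight-ended bay of the caddy, fixed: low open wooden bay, grey floor, straight ends (rectangle from above), 120 x 66 mm inside (x, y), walls 4 mm thick. Origin: centre of its underside, 8 mm above the bench; floor 4 mm, rim 12 mm above the origin; x lengthwise. The 4 bays stand in a row, 88 mm apart along y, in any order, in a low tray (rim 16 mm above the bench).
- bay_small_straight: Small straight-ended bay of the caddy, fixed: low open wooden bay, grey floor, straight ends (rectangle from above), 88 x 54 mm inside (x, y), walls 4 mm thick. Origin: centre of its underside, 8 mm above the bench; floor 4 mm, rim 12 mm above the origin; x lengthwise. The 4 bays stand in a row, 88 mm apart along y, in any order, in a low tray (rim 16 mm above the bench).
- bay_large_round: Large round-ended bay of the caddy, fixed: low open wooden bay, grey floor, half-round ends (racetrack oval from above), 120 x 66 mm inside (x, y), walls 4 mm thick. Origin: centre of its underside, 8 mm above the bench; floor 4 mm, rim 12 mm above the origin; x lengthwise. The 4 bays stand in a row, 88 mm apart along y, in any order, in a low tray (rim 16 mm above the bench).
- bay_small_round: Small round-ended bay of the caddy, fixed: low open wooden bay, grey floor, half-round ends (racetrack oval from above), 88 x 54 mm inside (x, y), walls 4 mm thick. Origin: centre of its underside, 8 mm above the bench; floor 4 mm, rim 12 mm above the origin; x lengthwise. The 4 bays stand in a row, 88 mm apart along y, in any order, in a low tray (rim 16 mm above the bench).
Things that resemble listed ones, but are neither listed nor needed, are in the scene too. What is shaped like the plane_large_straight but blue or orange is not meant.

How it is judged (in metres and radians):
At the end, for the whole second after the job is handed in: Each plane lies in the bay of its own shape and size: origin within 14 mm of the bay's centre in the bay's x and y, sole on its floor (1 to 7 mm above the bay's origin), tilt under 0.12 rad, at rest, released; both bare shells within 15 mm of their start (x of plane_large_straight in the frame of bay_large_straight between -0.014 and 0.014 m and y of plane_large_straight in the frame of bay_large_straight between -0.014 and 0.014 m and z of plane_large_straight in the frame of bay_large_straight between 0.001 and 0.007 m and angle between each of plane_large_straight, plane_small_straight, plane_large_round, plane_small_round's own z axis and vertical below 0.12 rad and linear speed of each of plane_large_straight, plane_small_straight, plane_large_round, plane_small_round below 0.02 m/s and angular speed of each of plane_large_straight, plane_small_straight, plane_large_round, plane_small_round below 0.2 rad/s and contact force between the fingers and plane_large_straight below 0.05 N and x of plane_small_straight in the frame of bay_small_straight between -0.014 and 0.014 m and y of plane_small_straight in the frame of bay_small_straight between -0.014 and 0.014 m and z of plane_small_straight in the frame of bay_small_straight between 0.001 and 0.007 m and contact force between the fingers and plane_small_straight below 0.05 N and x of plane_large_round in the frame of bay_large_round between -0.014 and 0.014 m and y of plane_large_round in the frame of bay_large_round between -0.014 and 0.014 m and z of plane_large_round in the frame of bay_large_round between 0.001 and 0.007 m and contact force between the fingers and plane_large_round below 0.05 N and x of plane_small_round in the frame of bay_small_round between -0.014 and 0.014 m and y of plane_small_round in the frame of bay_small_round between -0.014 and 0.014 m and z of plane_small_round in the frame of bay_small_round between 0.001 and 0.007 m and contact force between the fingers and plane_small_round below 0.05 N and distance of each of bare_large_straight, bare_small_round from where it was at the start of the episode below 0.015 m); the robot touches nothing.
It fails at once if a bare shell, which stays on the bench, is shifted by more than 15 mm (distance of any of bare_large_straight, bare_small_round from where it was at the start of the episode above 0.015 m).
It fails at once if a plane is dropped or thrown (faster than 0.6 m/s while not held) ((linear speed of plane_large_straight above 0.6 m/s and contact force between the fingers and plane_large_straight below 0.01 N) or (linear speed of plane_small_straight above 0.6 m/s and contact force between the fingers and plane_small_straight below 0.01 N) or (linear speed of plane_large_round above 0.6 m/s and contact force between the fingers and plane_large_round below 0.01 N) or (linear speed of plane_small_round above 0.6 m/s and contact force between the fingers and plane_small_round below 0.01 N)).
It also fails if it takes over 109 s, if anything falls off the work surface, if the arm or the gripper's body presses on something with over 40 N, if the wrist force passes 120 N, or if a joint passes its speed limit or range.

## Robot

A 7-joint arm with a two-finger parallel gripper is mounted at the origin on the work surface. World frame = base frame: x ahead of the robot, y to its left, z up, the work surface at z = 0. Lengths are in m, angles in degrees, forces in N, time in s.
With the tool pointing down it reaches from about 0.4 to 0.925 m from the base axis. Payload 5.6 kg.
Tool frame: the origin (TCP) lies midway between the tips of the shut fingers; the grasp point (between the pads) lies 19 mm behind it; z points along the fingers, y is the line along which they close (so a half turn about z gives the same grasp; the last joint's range is limited). The gripper opens to 85 mm and grips with 20 to 120 N. Pads are 22 mm wide; open, the fingers measure 114 mm over their backs; the gripper's body (76 mm by 85 mm) begins 54 mm behind the grasp point. The pads swing forward as they close: fully open they stand 13 mm farther back than shut.
Start: joints at [-74.485, 26.786, -0.665, 91.828, 0.344, 61.387, -3.226], TCP at [0.201, 0.618, 0.231] pointing down, gripper open.
Joint ranges: [-144.91, 144.91], [-17.63, 115.5], [-89.93, 88.59], [15.96, 139.68], [-74.01, 254.01], [8.47, 105.57], [-167.45, 167.45]. Speed limits (degrees/s): [147.25, 147.25, 180, 180, 180, 180, 180].

## Interface

Orientations are given as [roll, pitch, yaw] about the fixed x, y, z axes, in that order (R = Rz(yaw) Ry(pitch) Rx(roll)).
In Python, from plant import robot gives the robot as it stands.
- The arm moves only by the tool servo_tool, never from a script. Its argument "steps" is a list of rows, each a list of 7 numbers: the shift along the tool's x, y, z in units of 40 mm (1.0 is 40 mm), then the turn, a rotation vector about the tool's x, y, z in rad, then the opening, from 0 (shut) to 1 (fully open). In form: [[x, y, z, rx, ry, rz, jaw], ...]. A call has exactly 8 rows; each row is the pose to reach, as a shift and turn from the pose commanded when the call began, along the tool's axes at that moment; what a row does not reach only later rows make up. A row lasts 1/8 s, in which the tool goes at most 62.5 mm and 10.7 degrees, less where a joint would pass 70% of its speed; a pose out of reach is approached as far as the arm can. A call with a gripper value outside its range is refused whole. The fingers move at their own pace and stop on an object; "force" is the grip in N (left out, the last holds). Time passes only in rows, so rows that repeat a pose let the fingers close, or fill a call up. It gives the time, the measured TCP pose, the force, the opening and the grip force at its end, in the units of the state.
- robot.read_state(): the state, without advancing time (a new reading comes with each control period).
- robot.snapshot(name): name is "side" or "top"; returns (picture, depth): 420x560x3 uint8, red, green, blue; 420x560 float32, m along the optical axis (not along the pixel's ray), 0 where there is no reading.
- robot.get_calibration(name): a dict with "fovy" (degrees; the focal length in pixels is half the picture's height over the tangent of half this angle, whatever the lens; pixels are square), "cx", "cy" (the principal point, pixels), "camera_from_world" (4x4, takes a point from world to camera coordinates). Camera axes: x right, y up, looking along -z (the intrinsics and any distortion apply to the point x, -y, -z); pixel columns grow to the right and rows downward; lengths in m; the calibration is good to about 2 mm. A picture is of the moment at which its call begins. get_calibration takes no time and is no camera call.
- robot.hand_in(): hands the job in; it is judged then, once.
The state is a dict: "time_s": time; "q": joint angles; "joint_velocities": joint speeds; "effort": joint torques, N m; "ee_pos": TCP position; "orientation": TCP orientation; "ft_force": force on the tool from outside, world axes, zero at the start; "moment": the same for the moment, N m; "grip_width": opening from 0.0 (shut) to 1.0 (fully open); "grasp_force": force on a finger pad.
Only numpy, scipy, OpenCV 4.12 (cv2) and the standard library are available. Lean on these libraries where they do the work, as an engineer would, in place of code of your own. Each camera call takes 0.05 s, during which the arm holds its last target. There are 200 camera calls.

## Working session

There is one attempt and no reset: what is moved stays moved. The work goes in short steps, Python scripts to look and compute and a tool call to move; the robot and the scene stay as the last step left them, time stands still between calls to the robot, and variables do not carry over. Pictures are saved under pics/ and viewed, at most 14 in all, crops included, and the job is handed in when it is done.

Besides the shell and the picture viewer there is one more tool, called after "Call:" as name([rows], argument=value, ...), one row to a line, values as JSON. servo_tool: Moves the arm, as the interface text tells. Its arguments: {"type":"object","properties":{"steps":{"type":"array","items":{"type":"array","items":{"type":"number"}}},"force":{"type":"number"}},"required":["steps"]}

```bash
ls; mkdir -p pics
python3 - <<'E'
from plant import robot
import numpy as np,cv2
for n in("top","side"):
    p,d=robot.snapshot(n); cv2.imwrite(f"pics/{n}0.png",p[:,:,::-1]); np.save(f"{n}_d.npy",d); np.save(f"{n}_p.npy",p)
    print(n,robot.get_calibration(n))
print(robot.read_state())
E
```

```text
pics
top {'fovy': 50.24860794386895, 'cx': 281.83203374586026, 'cy': 207.37387184645118, 'camera_from_world': array([[ 0.03004735, -0.99954632, -0.00207454,  0.00886092],
       [ 0.9867078 ,  0.02932968,  0.15983579, -0.51720209],
       [-0.15970243, -0.0068496 ,  0.98714144, -1.14218967],
       [ 0.        ,  0.        ,  0.        ,  1.        ]])}
side {'fovy': 43.93951249308439, 'cx': 284.96444496830406, 'cy': 207.04521958435132, 'camera_from_world': array([[ 0.8933944 , -0.44906019,  0.0138347 , -0.46527521],
       [ 0.33201122,  0.68064784,  0.65305977, -0.19983662],
       [-0.3026797 , -0.57884667,  0.75717999, -0.94491629],
       [ 0.        ,  0.        ,  0.        ,  1.        ]])}
{'time_s': 0.1, 'q': array([-74.48485087,  26.83155414,  -0.66560958,  91.87589718,
         0.34437469,  61.39005783,  -3.22723999]), 'joint_velocities': array([-0.03210034, -0.10897248, -0.01051715,  0.02873601, -0.05339973,
        0.21686594,  0.00225507]), 'effort': array([ 1.10705339e-03, -5.33513689e+01,  2.16437748e-02, -2.51963979e+01,
        1.15203357e-02,  4.33086083e-03, -2.27106227e-06]), 'ee_pos': array([0.20052968, 0.61774406, 0.230425  ]), 'orientation': array([-1.79904722e+02,  6.99545407e-03,  1.62016976e+02]), 'ft_force': array([-0.70666596, -0.03617746,  0.28490886]), 'moment': array([ 0.00284075, -0.02504958,  0.02446438]), 'grasp_force': 0.0, 'grip_width': 0.9991768100274535}
```

View pics/top0.png

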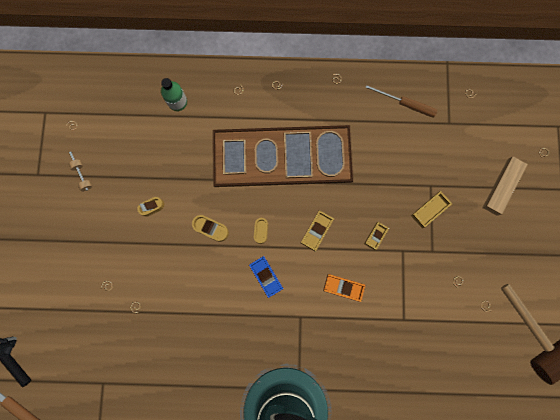

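View pics/side0.png

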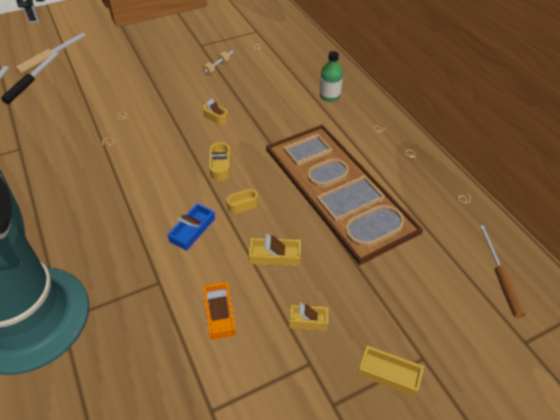

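The top view shows these candidates:

| Thing | Pixel (top view) |
|---|---|
| Complete small round plane | (150,206) |
| Complete large round plane | (210,228) |
| Complete large straight plane | (318,231) |
| Complete small straight plane | (377,236) |
| Bare small round shell | (261,230) |
| Bare large straight shell | (433,209) |
| Blue and orange decoys | (266,277), (345,288) |
| Small straight bay | (234,157) |
| Small round bay | (266,156) |
| Large straight bay | (298,154) |
| Large round bay | (330,153) |

I'll measure them now.

```bash
cat > h.py <<'E'
import numpy as np,cv2
from plant import robot
def world(n,d):
    c=robot.get_calibration(n); f=210/np.tan(np.radians(c["fovy"]/2)); M=np.linalg.inv(c["camera_from_world"])
    v,u=np.mgrid[:420,:560]
    P=np.stack([(u-c["cx"])/f*d,-(v-c["cy"])/f*d,-d],-1)
    return P@M[:3,:3].T+M[:3,3]
def comps(n,p,d,amin=100):
    W=world(n,d); h=cv2.cvtColor(p,cv2.COLOR_RGB2HSV)
    brass=((h[...,0]>=18)&(h[...,0]<=32)&(h[...,1]>140)&(h[...,2]>90)).astype(np.uint8)
    out=[]
    k,L,S,C=cv2.connectedComponentsWithStats(brass)
    for i in range(1,k):
        if S[i,4]<amin: continue
        m=L==i; z=W[...,2]
        r=W[m&(z>.018)&(z<.032)]
        if len(r)<20: continue
        out.append((C[i],r))
    return out
E
python3 - <<'E'
from h import *
for n in("top","side"):
    p=np.load(n+"_p.npy");d=np.load(n+"_d.npy");W=world(n,d);print(n)
    for c,r in comps(n,p,d,60):
        (x,y),(a,b),t=cv2.minAreaRect((r[:,:2]*1000).astype(np.float32))
        if a<b: a,b,t=b,a,t+90
        print(c.round(),len(r),"xy",round(x,1),round(y,1),"size",round(a,1),round(b,1),"long axis yaw",round((t+90)%180-90,1),"z",np.median(r[:,2]).round(4))
    if n=="top":
        h=cv2.cvtColor(p,cv2.COLOR_RGB2HSV)
        g=((h[...,1]<70)&(h[...,2]>60)).astype(np.uint8); g[:120]=0; g[195:]=0
        k,L,S,C=cv2.connectedComponentsWithStats(g)
        for i in range(1,k):
            if S[i,4]>200:
                r=W[L==i];(x,y),(a,b),t=cv2.minAreaRect((r[:,:2]*1000).astype(np.float32))
                print("bay",C[i].round(),x,y,a,b,t,np.median(r[:,2]))
        print("bench",[W[v,u].round(4) for u,v in((180,150),(400,200),(261,250),(500,300),(100,250))])
p=np.load("top_p.npy");cv2.imwrite("pics/crop1.png",cv2.resize(p[115:305,125:465,::-1],None,fx=2.35,fy=2.35,interpolation=cv2.INTER_CUBIC))
E
```

```text
top
[432. 209.] 170 xy 527.5 -377.7 size 99.8 46.4 long axis yaw -48.6 z 0.0263
[152. 206.] 105 xy 513.2 379.4 size 67.4 34.3 long axis yaw -62.4 z 0.0261
[317. 231.] 169 xy 461.2 -70.6 size 100.0 45.7 long axis yaw -28.7 z 0.0262
[210. 228.] 182 xy 459.0 215.9 size 98.9 46.1 long axis yaw 67.7 z 0.0262
[261. 230.] 114 xy 456.8 79.8 size 64.9 33.0 long axis yaw -2.7 z 0.0261
[377. 235.] 110 xy 451.6 -229.1 size 67.3 34.0 long axis yaw -30.6 z 0.0265
bay [330. 153.] 526.05859375 -69.44905090332031 81.27938842773438 424.50146484375 77.4896240234375 0.011944454041872943
bay [298. 154.] 529.6165771484375 -17.145015716552734 402.94793701171875 72.40300750732422 0.8105615973472595 0.012375362375492527
bay [234. 157.] 511.5425109863281 112.33171844482422 409.0509033203125 70.03880310058594 17.8820743560791 0.01230753068076118
bay [266. 155.] 516.770751953125 60.481781005859375 384.5249938964844 55.21601104736328 5.005856990814209 0.012172267796632386
bench [array([ 0.6781,  0.3147, -0.0021]), array([ 0.5533, -0.2984,  0.0015]), array([ 4.054e-01,  7.730e-02, -2.000e-04]), array([ 0.2923, -0.5612, -0.0026]), array([0.3924, 0.5112, 0.0008])]
side
[216. 115.] 113 xy 513.1 377.6 size 68.6 39.1 long axis yaw -60.5 z 0.0222
[220. 162.] 227 xy 458.4 213.5 size 100.9 47.0 long axis yaw 66.7 z 0.0233
[242. 201.] 230 xy 455.3 78.7 size 67.3 37.5 long axis yaw -4.6 z 0.023
[274. 252.] 387 xy 459.8 -72.5 size 99.3 49.6 long axis yaw -28.4 z 0.0234
[309. 319.] 316 xy 450.6 -231.2 size 67.7 35.6 long axis yaw -30.8 z 0.0236
[391. 370.] 645 xy 527.0 -379.2 size 100.5 48.5 long axis yaw -47.6 z 0.0236
```

View pics/crop1.png

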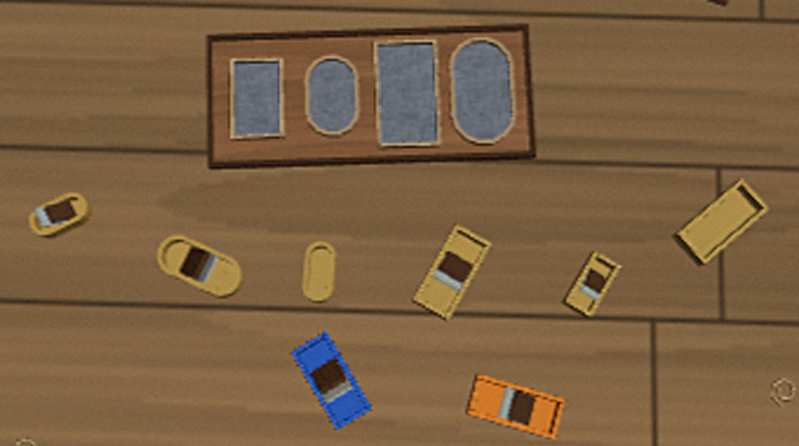

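The crop confirms it: the four planes at crop pixels (60,215), (200,265), (452,272) and (592,284) have a dark wedge and iron. The shells at (319,272) and (722,222) are empty. Next I'll refine the bay centres.

Run:
```python
from h import *
p=np.load("top_p.npy");d=np.load("top_d.npy");W=world("top",d)
h=cv2.cvtColor(p,cv2.COLOR_RGB2HSV)
g=((h[...,1]<90)&(h[...,2]>60)&(abs(W[...,2]-.012)<.006)).astype(np.uint8); g[:120]=0; g[195:]=0
k,L,S,C=cv2.connectedComponentsWithStats(g)
B=[]
for i in range(1,k):
    if S[i,4]>200:
        r=W[L==i];(x,y),(a,b),t=cv2.minAreaRect((r[:,:2]*1000).astype(np.float32))
        if a<b:a,b,t=b,a,t+90
        print("bay",C[i].round(),round(x,1),round(y,1),round(a,1),round(b,1),round((t+90)%180-90,1),np.median(r[:,2]));B.append((x,y))
B=np.array(sorted(B,key=lambda q:q[1]));print(np.diff(B,axis=0),np.linalg.norm(np.diff(B,axis=0),axis=1),np.degrees(np.arctan2(*(B[-1]-B[0])*[-1,1])))
```

```text
bay [330. 153.] 676.6 -102.4 119.1 67.5 3.5 0.011931416242436876
bay [298. 154.] 671.3 -14.7 120.2 67.3 3.4 0.012305614667334153
bay [234. 156.] 659.5 161.1 90.2 56.9 4.9 0.012301597924089025
bay [266. 155.] 665.8 72.7 84.7 55.6 2.0 0.012086122167874969
[[-5.27508545 87.66577911]
 [-5.51031494 87.43598175]
 [-6.30718994 88.3800354 ]] [87.82434374 87.60944284 88.60480406] 3.711690744563012
```

```bash
cat > leg.py <<'E'
import sys,numpy as np
from plant import robot
# waypoints x y z(mm) yaw(deg); prints each leg in tool units
s=robot.read_state(); cur=np.r_[s["ee_pos"]*1000,s["orientation"][2]]
print(s["time_s"],cur.round(1),"rp",s["orientation"][:2].round(2),"w",s["grip_width"],"grip",s["grasp_force"],"q7",s["q"][6].round(1))
for a in sys.argv[1:]:
    t=np.array([float(v) for v in a.split(",")]); y=np.radians(cur[3]); d=(t-cur)[:3]/40
    dy=(t[3]-cur[3]+180)%360-180
    print(a,"-> x %.2f y %.2f z %.2f rz %.3f"%(d[0]*np.cos(y)+d[1]*np.sin(y),d[0]*np.sin(y)-d[1]*np.cos(y),-d[2],-np.radians(dy)),"dist",np.linalg.norm(d*40).round())
    cur=t
E
python3 leg.py 513,379,110,118.5 513,379,11,118.5 513,379,110,118.5 666,72.5,110,183.5 666,72.5,24,183.5 666,72.5,110,183.5
```

```text
0.1 [200.5 617.7 230.4 162. ] rp [-1.799e+02  1.000e-02] w 0.9991768100274535 grip 0.0 q7 -3.2
513,379,110,118.5 -> x -9.27 y -3.27 z 3.01 rz 0.760 dist 411.0
513,379,11,118.5 -> x 0.00 y 0.00 z 2.48 rz -0.000 dist 99.0
513,379,110,118.5 -> x 0.00 y 0.00 z -2.48 rz -0.000 dist 99.0
666,72.5,110,183.5 -> x -8.56 y -0.29 z -0.00 rz -1.134 dist 343.0
666,72.5,24,183.5 -> x -0.00 y 0.00 z 2.15 rz -0.000 dist 86.0
666,72.5,110,183.5 -> x -0.00 y 0.00 z -2.15 rz -0.000 dist 86.0
```

Call:
servo_tool([
  [-1.2,-0.4,0.2,0,0,0.1,1],
  [-2.5,-0.9,0.5,0,0,0.2,1],
  [-3.8,-1.35,0.9,0,0,0.32,1],
  [-5.2,-1.8,1.4,0,0,0.44,1],
  [-6.5,-2.3,1.9,0,0,0.55,1],
  [-7.8,-2.75,2.4,0,0,0.66,1],
  [-8.8,-3.1,2.8,0,0,0.73,1],
  [-9.27,-3.27,3.01,0,0,0.76,1],
], force=50)

```text
time_s: 1.1
ee_pos: [0.5145, 0.3766, 0.1096]
orientation: [-179.9, 0.1, 118.2]
ft_force: [-0.7, 0.6, 0.1]
grip_width: 0.997
grasp_force: 0.0
```

```bash
python3 leg.py 513,379,11,118.5
```

```text
1.1 [514.5 376.6 109.6 118.2] rp [-1.7991e+02  9.0000e-02] w 0.9972665007059465 grip 0.0 q7 -3.5
513,379,11,118.5 -> x 0.07 y -0.01 z 2.46 rz -0.005 dist 99.0
```

Call:
servo_tool([
  [0.03,0,0.4,0,0,0,1],
  [0.04,0,0.9,0,0,0,1],
  [0.04,0,1.4,0,0,0,1],
  [0.04,0,1.8,0,0,0,1],
  [0.04,0,2.2,0,0,0,1],
  [0.04,0,2.4,0,0,0,1],
  [0.04,0,2.46,0,0,0,1],
  [0.04,0,2.46,0,0,0,1],
])

```text
time_s: 2.1
ee_pos: [0.5125, 0.3809, 0.0128]
orientation: [180.0, -0.0, 118.5]
ft_force: [-0.4, 1.0, -0.2]
grip_width: 1.002
grasp_force: 0.0
```

Call:
servo_tool([
  [0,0,0,0,0,0,0.1],
  [0,0,0,0,0,0,0.1],
  [0,0,0,0,0,0,0.1],
  [0,0,0,0,0,0,0.1],
  [0,0,0,0,0,0,0.1],
  [0,0,0,0,0,0,0.1],
  [0,0,0,0,0,0,0.1],
  [0,0,0,0,0,0,0.1],
])

```text
time_s: 3.1
ee_pos: [0.5127, 0.3811, 0.0132]
orientation: [179.9, -0.0, 118.5]
ft_force: [-0.7, -0.4, 6.9]
grip_width: 0.379
grasp_force: 51.5
```

```bash
python3 - <<'E'
from h import *
p,d=robot.snapshot("side"); cv2.imwrite("pics/g1.png",cv2.resize(p[60:190,140:300,::-1],None,fx=4,fy=4))
E
python3 leg.py 513,379,110,118.5 666,72.5,110,183.5
```

```text
3.15 [512.7 381.2  13.2 118.5] rp [ 1.7993e+02 -2.0000e-02] w 0.379061714553257 grip 51.52494728565216 q7 -2.1
513,379,110,118.5 -> x -0.05 y -0.02 z -2.42 rz -0.000 dist 97.0
666,72.5,110,183.5 -> x -8.56 y -0.29 z -0.00 rz -1.134 dist 343.0
```

View pics/g1.png

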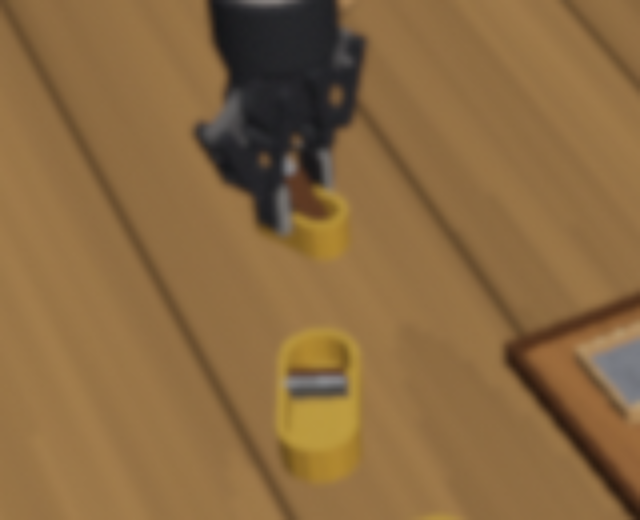

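The plane is gripped: width 0.379, about 32 mm, and the picture shows the pads at mid-shell. Lift and carry next.

Call:
servo_tool([
  [0,0,-0.1,0,0,0,0.1],
  [0,0,-0.4,0,0,0,0.1],
  [0,0,-0.8,0,0,0,0.1],
  [0,0,-1.2,0,0,0,0.1],
  [0,0,-1.6,0,0,0,0.1],
  [0,0,-2.0,0,0,0,0.1],
  [0,0,-2.3,0,0,0,0.1],
  [0,0,-2.42,0,0,0,0.1],
])

```text
time_s: 4.15
ee_pos: [0.5125, 0.381, 0.1104]
orientation: [179.9, -0.0, 118.5]
ft_force: [-0.3, 0.7, -1.5]
grip_width: 0.382
grasp_force: 50.8
```

Call:
servo_tool([
  [-0.2,0,0,0,0,-0.03,0.1],
  [-0.7,0,0,0,0,-0.1,0.1],
  [-1.3,-0.05,0,0,0,-0.18,0.1],
  [-1.9,-0.08,0,0,0,-0.26,0.1],
  [-2.5,-0.1,0,0,0,-0.34,0.1],
  [-3.1,-0.1,0,0,0,-0.42,0.1],
  [-3.7,-0.12,0,0,0,-0.5,0.1],
  [-4.3,-0.15,0,0,0,-0.57,0.1],
])

```text
time_s: 5.15
ee_pos: [0.5889, 0.2258, 0.1088]
orientation: [-180.0, -0.0, 151.3]
ft_force: [0.0, -0.6, -2.3]
grip_width: 0.383
grasp_force: 50.7
```

```bash
python3 leg.py 664,72.5,110,183.7 664,72.5,25,183.7
```

```text
5.15 [588.9 225.8 108.8 151.3] rp [-1.7995e+02 -3.0000e-02] w 0.3834632906137116 grip 50.72149872779846 q7 40.3
664,72.5,110,183.7 -> x -3.49 y -2.46 z -0.03 rz -0.566 dist 171.0
664,72.5,25,183.7 -> x -0.00 y 0.00 z 2.12 rz -0.000 dist 85.0
```

Call:
servo_tool([
  [-0.6,-0.4,0,0,0,-0.1,0.1],
  [-1.2,-0.8,0,0,0,-0.2,0.1],
  [-1.8,-1.25,0,0,0,-0.3,0.1],
  [-2.4,-1.65,0,0,0,-0.4,0.1],
  [-2.9,-2.05,0,0,0,-0.48,0.1],
  [-3.3,-2.3,0,0,0,-0.54,0.1],
  [-3.45,-2.43,0,0,0,-0.56,0.1],
  [-3.45,-2.43,0,0,0,-0.56,0.1],
])

```text
time_s: 6.15
ee_pos: [0.6625, 0.0746, 0.1089]
orientation: [-180.0, -0.1, -176.9]
ft_force: [-0.0, 0.4, -1.9]
grip_width: 0.382
grasp_force: 50.7
```

```bash
python3 leg.py 664,72.5,25,183.7
```

```text
6.15 [ 662.5   74.6  108.9 -176.9] rp [-1.8e+02 -5.0e-02] w 0.3818553900704091 grip 50.7258403301239 q7 82.7
664,72.5,25,183.7 -> x -0.03 y -0.05 z 2.10 rz -0.010 dist 84.0
```

Call:
servo_tool([
  [-0.03,-0.05,0.4,0,0,-0.01,0.1],
  [-0.03,-0.05,0.9,0,0,-0.01,0.1],
  [-0.03,-0.05,1.35,0,0,-0.01,0.1],
  [-0.03,-0.05,1.7,0,0,-0.01,0.1],
  [-0.03,-0.05,1.9,0,0,-0.01,0.1],
  [-0.03,-0.05,2.0,0,0,-0.01,0.1],
  [-0.03,-0.05,2.05,0,0,-0.01,0.1],
  [-0.03,-0.05,2.06,0,0,-0.01,0.1],
])

```text
time_s: 7.15
ee_pos: [0.6645, 0.073, 0.0274]
orientation: [180.0, 0.0, -176.2]
ft_force: [-0.5, 0.2, -1.2]
grip_width: 0.382
grasp_force: 50.7
```

```bash
python3 leg.py 664,72.5,25,183.7;python3 - <<'E'
from h import *
p,d=robot.snapshot("side"); cv2.imwrite("pics/p1.png",cv2.resize(p[110:260,260:430,::-1],None,fx=4,fy=4))
E
```

```text
7.15 [ 664.5   73.    27.4 -176.2] rp [1.8e+02 5.0e-02] w 0.38221552187758107 grip 50.745441913604736 q7 83.2
664,72.5,25,183.7 -> x 0.01 y -0.01 z 0.06 rz 0.001 dist 2.0
```

View pics/p1.png

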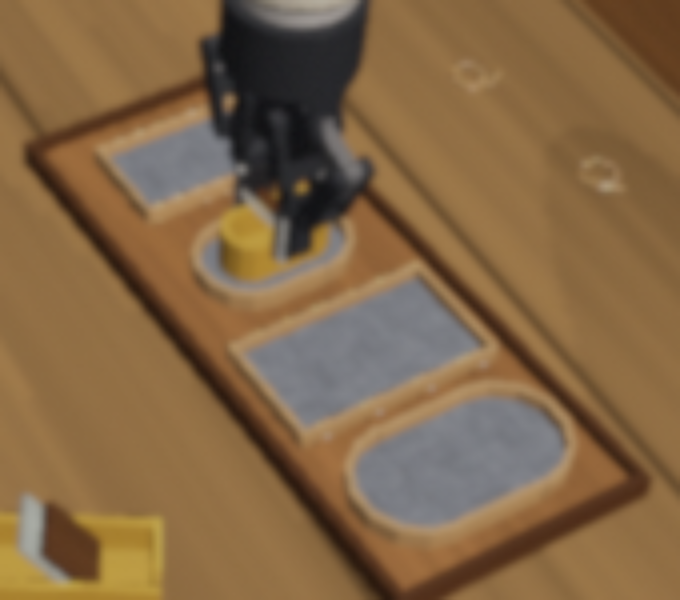

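The plane is over the small round bay at crop pixel (270,245), well inside the walls. Lower, release and rise.

Call:
servo_tool([
  [0,0,0.02,0,0,0,0.1],
  [0,0,0.04,0,0,0,0.1],
  [0,0,0.06,0,0,0,0.1],
  [0,0,0.07,0,0,0,0.1],
  [0,0,0.07,0,0,0,0.1],
  [0,0,0.07,0,0,0,0.3],
  [0,0,0.07,0,0,0,0.45],
  [0,0,0.07,0,0,0,0.6],
])

```text
time_s: 8.2
ee_pos: [0.6644, 0.0731, 0.0242]
orientation: [180.0, 0.0, -176.2]
ft_force: [-0.1, 0.3, 0.2]
grip_width: 0.599
grasp_force: 0.0
```

Call:
servo_tool([
  [0,0,0.07,0,0,0,0.75],
  [0,0,0.07,0,0,0,0.75],
  [0,0,-0.1,0,0,0,0.75],
  [0,0,-0.5,0,0,0,0.75],
  [0,0,-1.0,0,0,0,0.75],
  [0,0,-1.6,0,0,0,0.75],
  [0,0,-2.1,0,0,0,0.75],
  [0,0,-2.2,0,0,0,0.75],
])

```text
time_s: 9.2
ee_pos: [0.6655, 0.0732, 0.1149]
orientation: [180.0, 0.2, -176.2]
ft_force: [0.5, 0.5, -0.3]
grip_width: 0.752
grasp_force: 0.0
```

```bash
python3 leg.py 458.7,214.7,110,247.2 458.7,214.7,11,247.2
```

```text
9.2 [ 665.5   73.2  114.9 -176.2] rp [179.98   0.24] w 0.7515801891344315 grip 0.0 q7 83.5
458.7,214.7,110,247.2 -> x 4.92 y 3.87 z 0.12 rz -1.107 dist 251.0
458.7,214.7,11,247.2 -> x -0.00 y 0.00 z 2.48 rz -0.000 dist 99.0
```

Call:
servo_tool([
  [0.5,0.35,0,0,0,-0.1,0.9],
  [1.15,0.9,0,0,0,-0.26,1],
  [1.85,1.45,0.05,0,0,-0.42,1],
  [2.55,2.0,0.1,0,0,-0.58,1],
  [3.25,2.55,0.1,0,0,-0.74,1],
  [3.95,3.1,0.1,0,0,-0.9,1],
  [4.6,3.6,0.1,0,0,-1.04,1],
  [4.92,3.87,0.1,0,0,-1.107,1],
])

```text
time_s: 10.2
ee_pos: [0.456, 0.2153, 0.1079]
orientation: [180.0, -0.0, -112.6]
ft_force: [-0.3, 0.4, -1.4]
grip_width: 1.0
grasp_force: 0.0
```

```bash
python3 leg.py 458.7,214.7,11,247.2
```

```text
10.2 [ 456.   215.3  107.9 -112.6] rp [ 1.7995e+02 -3.0000e-02] w 1.0000681435933871 grip 0.0 q7 117.0
458.7,214.7,11,247.2 -> x -0.01 y -0.07 z 2.42 rz 0.004 dist 97.0
```

Call:
servo_tool([
  [0,-0.04,0.4,0,0,0,1],
  [0,-0.05,0.9,0,0,0,1],
  [0,-0.05,1.4,0,0,0,1],
  [0,-0.05,1.8,0,0,0,1],
  [0,-0.05,2.2,0,0,0,1],
  [0,-0.05,2.38,0,0,0,1],
  [0,-0.05,2.44,0,0,0,1],
  [0,-0.05,2.44,0,0,0,1],
], force=60)

```text
time_s: 11.2
ee_pos: [0.4597, 0.2139, 0.0107]
orientation: [-180.0, 0.0, -112.8]
ft_force: [-0.7, 0.1, 0.1]
grip_width: 1.0
grasp_force: 0.0
```

Call:
servo_tool([
  [0,0,0,0,0,0,0.2],
  [0,0,0,0,0,0,0.2],
  [0,0,0,0,0,0,0.2],
  [0,0,0,0,0,0,0.2],
  [0,0,0,0,0,0,0.2],
  [0,0,0,0,0,0,0.2],
  [0,0,0,0,0,0,0.2],
  [0,0,0,0,0,0,0.2],
])

```text
time_s: 12.2
ee_pos: [0.4599, 0.2139, 0.0113]
orientation: [-179.9, 0.0, -112.8]
ft_force: [-0.8, -0.7, 4.8]
grip_width: 0.521
grasp_force: 61.7
```

```bash
python3 leg.py 458.7,214.7,110,247.2 676.5,-102.4,110,183.7
```

```text
12.2 [ 459.9  213.9   11.3 -112.8] rp [-1.7994e+02  4.0000e-02] w 0.5206619525345068 grip 61.740041971206665 q7 112.5
458.7,214.7,110,247.2 -> x -0.01 y 0.04 z -2.47 rz 0.000 dist 99.0
676.5,-102.4,110,183.7 -> x 5.20 y -8.09 z -0.00 rz 1.108 dist 385.0
```

Call:
servo_tool([
  [0,0,-0.1,0,0,0,0.2],
  [0,0,-0.4,0,0,0,0.2],
  [0,0,-0.8,0,0,0,0.2],
  [0,0,-1.2,0,0,0,0.2],
  [0,0,-1.6,0,0,0,0.2],
  [0,0,-2.0,0,0,0,0.2],
  [0,0,-2.3,0,0,0,0.2],
  [0,0,-2.45,0,0,0,0.2],
])

```text
time_s: 13.2
ee_pos: [0.4597, 0.2138, 0.1094]
orientation: [-180.0, 0.0, -112.8]
ft_force: [-0.0, 0.4, -3.5]
grip_width: 0.522
grasp_force: 62.1
```

Call:
servo_tool([
  [0.1,-0.15,0,0,0,0.02,0.2],
  [0.4,-0.6,0,0,0,0.08,0.2],
  [0.75,-1.2,0,0,0,0.16,0.2],
  [1.15,-1.8,0,0,0,0.25,0.2],
  [1.55,-2.4,0,0,0,0.33,0.2],
  [1.95,-3.0,0,0,0,0.42,0.2],
  [2.3,-3.6,0,0,0,0.5,0.2],
  [2.7,-4.2,0,0,0,0.58,0.2],
])

```text
time_s: 14.2
ee_pos: [0.5736, 0.0477, 0.1085]
orientation: [180.0, 0.0, -146.3]
ft_force: [0.8, 0.8, -3.8]
grip_width: 0.52
grasp_force: 62.0
```

```bash
python3 leg.py 676.5,-102.4,110,183.7
```

```text
14.2 [ 573.6   47.7  108.5 -146.3] rp [1.8e+02 2.0e-02] w 0.5195327243267386 grip 62.0331609249115 q7 109.9
676.5,-102.4,110,183.7 -> x -0.06 y -4.55 z -0.04 rz 0.524 dist 182.0
```

Call:
servo_tool([
  [0,-0.7,0,0,0,0.09,0.2],
  [0,-1.4,0,0,0,0.18,0.2],
  [0,-2.1,0,0,0,0.27,0.2],
  [0,-2.8,0,0,0,0.36,0.2],
  [0,-3.5,0,0,0,0.43,0.2],
  [-0.05,-4.1,0,0,0,0.49,0.2],
  [-0.05,-4.45,0,0,0,0.52,0.2],
  [-0.05,-4.5,0,0,0,0.52,0.2],
])

```text
time_s: 15.2
ee_pos: [0.6748, -0.1002, 0.1081]
orientation: [-180.0, -0.0, -175.9]
ft_force: [-0.0, 0.2, -3.2]
grip_width: 0.517
grasp_force: 62.0
```

```bash
python3 leg.py 676.5,-102.4,25,183.7
```

```text
15.2 [ 674.8 -100.2  108.1 -175.9] rp [-1.7999e+02 -3.0000e-02] w 0.5168263947227397 grip 62.01018691062927 q7 99.2
676.5,-102.4,25,183.7 -> x -0.04 y -0.06 z 2.08 rz 0.007 dist 83.0
```

Call:
servo_tool([
  [-0.03,-0.04,0.4,0,0,0,0.2],
  [-0.03,-0.04,0.9,0,0,0,0.2],
  [-0.03,-0.04,1.35,0,0,0,0.2],
  [-0.03,-0.04,1.7,0,0,0,0.2],
  [-0.03,-0.04,1.9,0,0,0,0.2],
  [-0.03,-0.04,2.0,0,0,0,0.2],
  [-0.03,-0.04,2.05,0,0,0,0.2],
  [-0.03,-0.04,2.05,0,0,0,0.2],
])

```text
time_s: 16.2
ee_pos: [0.6764, -0.1006, 0.0269]
orientation: [-180.0, 0.0, -175.8]
ft_force: [-0.2, -0.1, -4.3]
grip_width: 0.518
grasp_force: 62.1
```

```bash
python3 leg.py 676.5,-102.4,23.3,183.7
```

```text
16.2 [ 676.4 -100.6   26.9 -175.8] rp [-1.7999e+02  5.0000e-02] w 0.5177503077291903 grip 62.069950103759766 q7 99.2
676.5,-102.4,23.3,183.7 -> x 0.00 y -0.04 z 0.09 rz 0.009 dist 4.0
```

Call:
servo_tool([
  [0,-0.03,0.03,0,0,0,0.2],
  [0,-0.03,0.06,0,0,0,0.2],
  [0,-0.03,0.08,0,0,0,0.2],
  [0,-0.03,0.095,0,0,0,0.2],
  [0,-0.03,0.095,0,0,0,0.2],
  [0,-0.03,0.095,0,0,0,0.4],
  [0,-0.03,0.095,0,0,0,0.6],
  [0,-0.03,0.095,0,0,0,0.75],
])

```text
time_s: 17.2
ee_pos: [0.6767, -0.1017, 0.0227]
orientation: [-180.0, 0.1, -175.8]
ft_force: [0.1, 0.3, -1.0]
grip_width: 0.752
grasp_force: 0.0
```

Call:
servo_tool([
  [0,0,0,0,0,0,0.85],
  [0,0,0,0,0,0,0.85],
  [0,0,-0.1,0,0,0,0.85],
  [0,0,-0.5,0,0,0,0.85],
  [0,0,-1.0,0,0,0,0.85],
  [0,0,-1.6,0,0,0,0.85],
  [0,0,-2.1,0,0,0,0.85],
  [0,0,-2.2,0,0,0,0.85],
])

```text
time_s: 18.2
ee_pos: [0.6775, -0.1019, 0.1135]
orientation: [-180.0, 0.2, -175.8]
ft_force: [-0.7, -0.2, 0.2]
grip_width: 0.849
grasp_force: 0.0
```

```bash
python3 leg.py 460.5,-71.5,110,151.4 460.5,-71.5,11,151.4
```

```text
18.2 [ 677.5 -101.9  113.5 -175.8] rp [-179.96    0.23] w 0.849454283733592 grip 0.0 q7 99.4
460.5,-71.5,110,151.4 -> x 5.35 y 1.15 z 0.09 rz 0.572 dist 219.0
460.5,-71.5,11,151.4 -> x 0.00 y 0.00 z 2.48 rz -0.000 dist 99.0
```

Call:
servo_tool([
  [0.5,0.1,0,0,0,0.05,1],
  [1.2,0.25,0,0,0,0.13,1],
  [2.0,0.42,0.05,0,0,0.22,1],
  [2.8,0.6,0.1,0,0,0.3,1],
  [3.6,0.78,0.1,0,0,0.39,1],
  [4.4,0.95,0.1,0,0,0.47,1],
  [5.0,1.08,0.1,0,0,0.54,1],
  [5.3,1.15,0.1,0,0,0.572,1],
])

```text
time_s: 19.2
ee_pos: [0.46, -0.0712, 0.1065]
orientation: [-180.0, -0.1, 151.4]
ft_force: [0.5, 0.7, 1.1]
grip_width: 1.0
grasp_force: 0.0
```

```bash
python3 leg.py 460.5,-71.5,11,151.4
python3 - <<'E'
from h import *
p,d=robot.snapshot("side"); cv2.imwrite("pics/s2.png",cv2.resize(p[110:330,190:450,::-1],None,fx=2.7,fy=2.7))
E
```

```text
19.2 [460.  -71.2 106.5 151.4] rp [-1.7998e+02 -5.0000e-02] w 1.0004297378999036 grip 0.0 q7 69.3
460.5,-71.5,11,151.4 -> x -0.02 y -0.00 z 2.39 rz -0.001 dist 96.0
```

View pics/s2.png

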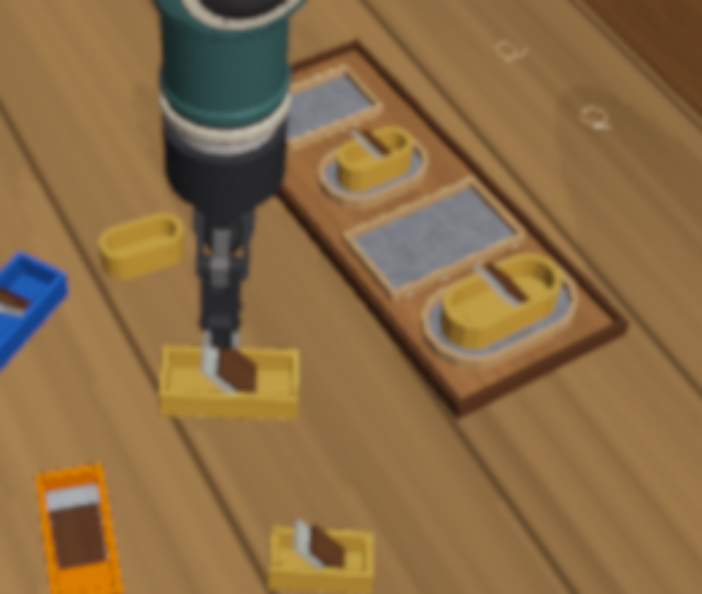

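Both placed planes sit flat and central in their bays, at crop pixels (375,160) and (500,300). The gripper is over the large straight plane at (230,380).

Call:
servo_tool([
  [-0.01,0,0.4,0,0,0,1],
  [-0.01,0,0.9,0,0,0,1],
  [-0.01,0,1.4,0,0,0,1],
  [-0.01,0,1.8,0,0,0,1],
  [-0.01,0,2.15,0,0,0,1],
  [-0.01,0,2.36,0,0,0,1],
  [-0.01,0,2.42,0,0,0,1],
  [-0.01,0,2.42,0,0,0,1],
])

```text
time_s: 20.25
ee_pos: [0.462, -0.0716, 0.0101]
orientation: [180.0, 0.0, 151.4]
ft_force: [0.1, 0.1, -0.7]
grip_width: 0.997
grasp_force: 0.0
```

Call:
servo_tool([
  [0,0,0,0,0,0,0.2],
  [0,0,0,0,0,0,0.2],
  [0,0,0,0,0,0,0.2],
  [0,0,0,0,0,0,0.2],
  [0,0,0,0,0,0,0.2],
  [0,0,0,0,0,0,0.2],
  [0,0,0,0,0,0,0.2],
  [0,0,0,0,0,0,0.2],
])

```text
time_s: 21.25
ee_pos: [0.4621, -0.0715, 0.0106]
orientation: [180.0, 0.0, 151.4]
ft_force: [-1.0, 0.7, 5.1]
grip_width: 0.524
grasp_force: 61.4
```

```bash
python3 leg.py 460.5,-71.5,110,151.4 671.3,-14.7,110,183.7
```

```text
21.25 [462.1 -71.5  10.6 151.4] rp [1.7997e+02 5.0000e-02] w 0.5241093862586645 grip 61.39770269393921 q7 71.2
460.5,-71.5,110,151.4 -> x 0.04 y -0.02 z -2.49 rz 0.000 dist 99.0
671.3,-14.7,110,183.7 -> x -3.95 y 3.77 z -0.00 rz -0.564 dist 218.0
```

Call:
servo_tool([
  [0,0,-0.1,0,0,0,0.2],
  [0,0,-0.4,0,0,0,0.2],
  [0,0,-0.8,0,0,0,0.2],
  [0,0,-1.2,0,0,0,0.2],
  [0,0,-1.6,0,0,0,0.2],
  [0,0,-2.0,0,0,0,0.2],
  [0,0,-2.35,0,0,0,0.2],
  [0,0,-2.5,0,0,0,0.2],
])

```text
time_s: 22.25
ee_pos: [0.4622, -0.0716, 0.111]
orientation: [180.0, 0.1, 151.4]
ft_force: [0.8, 0.7, -4.3]
grip_width: 0.519
grasp_force: 62.6
```

Call:
servo_tool([
  [-0.2,0.2,0,0,0,-0.03,0.2],
  [-0.7,0.7,0,0,0,-0.1,0.2],
  [-1.35,1.3,0,0,0,-0.2,0.2],
  [-2.0,1.9,0,0,0,-0.3,0.2],
  [-2.65,2.5,0,0,0,-0.39,0.2],
  [-3.3,3.1,0,0,0,-0.48,0.2],
  [-3.75,3.6,0,0,0,-0.54,0.2],
  [-3.95,3.78,0,0,0,-0.564,0.2],
])

```text
time_s: 23.25
ee_pos: [0.6737, -0.013, 0.1083]
orientation: [179.9, -0.1, -176.1]
ft_force: [-1.4, -0.5, -4.3]
grip_width: 0.521
grasp_force: 62.5
```

```bash
python3 leg.py 672.7,-14.7,25,183.7
```

```text
23.25 [ 673.7  -13.   108.3 -176.1] rp [ 1.7994e+02 -7.0000e-02] w 0.5210063515013975 grip 62.49183654785156 q7 91.4
672.7,-14.7,25,183.7 -> x 0.03 y -0.04 z 2.08 rz 0.003 dist 83.0
```

Call:
servo_tool([
  [0.02,-0.03,0.3,0,0,0,0.2],
  [0.02,-0.03,0.8,0,0,0,0.2],
  [0.02,-0.03,1.3,0,0,0,0.2],
  [0.02,-0.03,1.7,0,0,0,0.2],
  [0.02,-0.03,1.9,0,0,0,0.2],
  [0.02,-0.03,2.0,0,0,0,0.2],
  [0.02,-0.03,2.06,0,0,0,0.2],
  [0.02,-0.03,2.06,0,0,0,0.2],
])

```text
time_s: 24.25
ee_pos: [0.6724, -0.0157, 0.0279]
orientation: [-180.0, 0.0, -176.3]
ft_force: [1.0, -0.0, -4.2]
grip_width: 0.517
grasp_force: 62.5
```

```bash
python3 leg.py 672.7,-14.7,22.6,183.7
```

```text
24.25 [ 672.4  -15.7   27.9 -176.3] rp [-1.8e+02  4.0e-02] w 0.5165925735786239 grip 62.49958276748657 q7 91.3
672.7,-14.7,22.6,183.7 -> x -0.01 y 0.02 z 0.13 rz 0.001 dist 5.0
```

Call:
servo_tool([
  [0,0.02,0.03,0,0,0,0.2],
  [0,0.02,0.06,0,0,0,0.2],
  [0,0.02,0.09,0,0,0,0.2],
  [0,0.02,0.12,0,0,0,0.2],
  [0,0.02,0.125,0,0,0,0.2],
  [0,0.02,0.125,0,0,0,0.4],
  [0,0.02,0.125,0,0,0,0.6],
  [0,0.02,0.125,0,0,0,0.75],
])

```text
time_s: 25.25
ee_pos: [0.6728, -0.0148, 0.0231]
orientation: [-180.0, 0.1, -176.3]
ft_force: [0.1, 0.5, 0.0]
grip_width: 0.749
grasp_force: 0.0
```

Call:
servo_tool([
  [0,0,0,0,0,0,0.8],
  [0,0,0,0,0,0,0.8],
  [0,0,-0.1,0,0,0,0.8],
  [0,0,-0.5,0,0,0,0.8],
  [0,0,-1.0,0,0,0,0.8],
  [0,0,-1.6,0,0,0,0.8],
  [0,0,-2.1,0,0,0,0.8],
  [0,0,-2.25,0,0,0,0.8],
])

```text
time_s: 26.25
ee_pos: [0.6732, -0.0148, 0.1152]
orientation: [-180.0, 0.2, -176.3]
ft_force: [-0.7, 0.3, -0.1]
grip_width: 0.8
grasp_force: 0.0
```

```bash
python3 leg.py 451,-230,110,149.4
```

```text
26.25 [ 673.2  -14.8  115.2 -176.3] rp [-179.99    0.21] w 0.8000767733826314 grip 0.0 q7 91.4
451,-230,110,149.4 -> x 5.89 y -5.01 z 0.13 rz 0.599 dist 309.0
```

Call:
servo_tool([
  [0.5,-0.4,0,0,0,0.05,1],
  [1.3,-1.1,0,0,0,0.13,1],
  [2.2,-1.87,0.05,0,0,0.22,1],
  [3.1,-2.64,0.1,0,0,0.31,1],
  [4.0,-3.4,0.1,0,0,0.4,1],
  [4.85,-4.13,0.1,0,0,0.49,1],
  [5.5,-4.7,0.1,0,0,0.56,1],
  [5.85,-4.98,0.12,0,0,0.597,1],
])

```text
time_s: 27.25
ee_pos: [0.45, -0.2301, 0.1076]
orientation: [-180.0, -0.0, 149.3]
ft_force: [0.4, 0.4, -0.1]
grip_width: 1.002
grasp_force: 0.0
```

```bash
python3 leg.py 451,-230,11,149.4
python3 - <<'E'
from h import *
p,d=robot.snapshot("side"); cv2.imwrite("pics/s3.png",cv2.resize(p[110:340,190:450,::-1],None,fx=2.5,fy=2.5))
E
```

```text
27.25 [ 450.  -230.1  107.6  149.3] rp [-1.7998e+02 -3.0000e-02] w 1.0017706669483977 grip 0.0 q7 87.3
451,-230,11,149.4 -> x -0.02 y 0.02 z 2.42 rz -0.001 dist 97.0
```

View pics/s3.png

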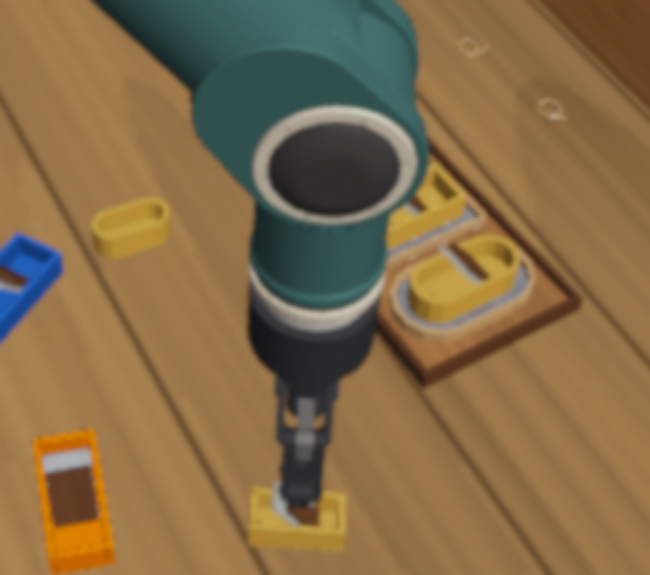

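The gripper is over the small straight plane at (298,518). The large straight plane is in its bay near (435,215).

Call:
servo_tool([
  [0,0,0.4,0,0,0,1],
  [0,0,0.9,0,0,0,1],
  [0,0,1.4,0,0,0,1],
  [0,0,1.8,0,0,0,1],
  [0,0,2.15,0,0,0,1],
  [0,0,2.38,0,0,0,1],
  [0,0,2.43,0,0,0,1],
  [0,0,2.43,0,0,0,1],
], force=50)

```text
time_s: 28.3
ee_pos: [0.4517, -0.229, 0.0107]
orientation: [180.0, 0.0, 149.5]
ft_force: [-0.5, 0.1, 0.7]
grip_width: 1.002
grasp_force: 0.0
```

Call:
servo_tool([
  [0,0,0,0,0,0,0.1],
  [0,0,0,0,0,0,0.1],
  [0,0,0,0,0,0,0.1],
  [0,0,0,0,0,0,0.1],
  [0,0,0,0,0,0,0.1],
  [0,0,0,0,0,0,0.1],
  [0,0,0,0,0,0,0.1],
  [0,0,0,0,0,0,0.1],
])

```text
time_s: 29.3
ee_pos: [0.4518, -0.229, 0.011]
orientation: [180.0, 0.0, 149.5]
ft_force: [-1.1, 1.6, 5.6]
grip_width: 0.386
grasp_force: 50.7
```

```bash
python3 leg.py 451,-230,120,149.4 660,161,120,183.7
```

```text
29.3 [ 451.8 -229.    11.   149.5] rp [1.7999e+02 4.0000e-02] w 0.3859557205570624 grip 50.72284162044525 q7 89.3
451,-230,120,149.4 -> x 0.00 y -0.03 z -2.72 rz 0.002 dist 109.0
660,161,120,183.7 -> x 0.48 y 11.07 z -0.00 rz -0.599 dist 443.0
```

Call:
servo_tool([
  [0,0,-0.1,0,0,0,0.1],
  [0,0,-0.4,0,0,0,0.1],
  [0,0,-0.8,0,0,0,0.1],
  [0,0,-1.2,0,0,0,0.1],
  [0,0,-1.6,0,0,0,0.1],
  [0,0,-2.1,0,0,0,0.1],
  [0,0,-2.5,0,0,0,0.1],
  [0,0,-2.7,0,0,0,0.1],
])

```text
time_s: 30.3
ee_pos: [0.4519, -0.229, 0.1198]
orientation: [180.0, 0.1, 149.5]
ft_force: [0.4, 0.3, -2.0]
grip_width: 0.383
grasp_force: 50.0
```

Call:
servo_tool([
  [0,0.2,0,0,0,-0.01,0.1],
  [0.05,0.8,0,0,0,-0.04,0.1],
  [0.1,1.6,0,0,0,-0.09,0.1],
  [0.1,2.4,0,0,0,-0.13,0.1],
  [0.15,3.2,0,0,0,-0.17,0.1],
  [0.2,4.0,0,0,0,-0.22,0.1],
  [0.2,4.8,0,0,0,-0.26,0.1],
  [0.25,5.6,0,0,0,-0.3,0.1],
])

```text
time_s: 31.3
ee_pos: [0.5566, -0.0274, 0.1175]
orientation: [180.0, -0.1, 167.0]
ft_force: [0.2, 0.6, -2.6]
grip_width: 0.382
grasp_force: 50.0
```

```bash
python3 leg.py 660,161,120,183.7
```

```text
31.3 [556.6 -27.4 117.5 167. ] rp [ 1.7998e+02 -1.0000e-01] w 0.3820471030264797 grip 50.03195285797119 q7 77.4
660,161,120,183.7 -> x -1.46 y 5.17 z -0.06 rz -0.292 dist 215.0
```

Call:
servo_tool([
  [-0.2,0.8,0,0,0,-0.04,0.1],
  [-0.45,1.6,0,0,0,-0.09,0.1],
  [-0.7,2.4,0,0,0,-0.13,0.1],
  [-0.9,3.2,0,0,0,-0.18,0.1],
  [-1.1,4.0,0,0,0,-0.22,0.1],
  [-1.3,4.6,0,0,0,-0.26,0.1],
  [-1.43,5.05,0,0,0,-0.29,0.1],
  [-1.43,5.1,0,0,0,-0.29,0.1],
])

```text
time_s: 32.3
ee_pos: [0.6584, 0.1572, 0.1175]
orientation: [180.0, -0.1, -176.5]
ft_force: [-0.8, -0.5, -2.8]
grip_width: 0.38
grasp_force: 50.0
```

```bash
python3 leg.py 660.5,161,25,183.7
```

```text
32.3 [ 658.4  157.2  117.5 -176.5] rp [ 1.7995e+02 -8.0000e-02] w 0.3795654590291858 grip 50.03363013267517 q7 75.7
660.5,161,25,183.7 -> x -0.06 y 0.09 z 2.31 rz -0.003 dist 93.0
```

Call:
servo_tool([
  [-0.03,0.05,0.4,0,0,0,0.1],
  [-0.04,0.06,1.0,0,0,0,0.1],
  [-0.04,0.06,1.5,0,0,0,0.1],
  [-0.04,0.06,1.9,0,0,0,0.1],
  [-0.04,0.06,2.13,0,0,0,0.1],
  [-0.04,0.06,2.23,0,0,0,0.1],
  [-0.04,0.06,2.28,0,0,0,0.1],
  [-0.04,0.06,2.28,0,0,0,0.1],
])

```text
time_s: 33.3
ee_pos: [0.6608, 0.1573, 0.0278]
orientation: [180.0, 0.1, -176.7]
ft_force: [-0.6, -0.9, -1.0]
grip_width: 0.388
grasp_force: 50.1
```

```bash
python3 leg.py 660.5,161,23,183.7
```

```text
33.3 [ 660.8  157.3   27.8 -176.7] rp [1.7999e+02 5.0000e-02] w 0.38782148620382334 grip 50.08850455284119 q7 75.2
660.5,161,23,183.7 -> x 0.00 y 0.09 z 0.12 rz -0.006 dist 6.0
```

Call:
servo_tool([
  [0,0.05,0,0,0,0,0.1],
  [0,0.09,0.04,0,0,0,0.1],
  [0,0.09,0.08,0,0,0,0.1],
  [0,0.09,0.11,0,0,0,0.1],
  [0,0.09,0.12,0,0,0,0.1],
  [0,0.09,0.12,0,0,0,0.1],
  [0,0.09,0.12,0,0,0,0.4],
  [0,0.09,0.12,0,0,0,0.6],
])

```text
time_s: 34.3
ee_pos: [0.6606, 0.1607, 0.0224]
orientation: [180.0, 0.0, -176.7]
ft_force: [-0.1, 0.7, 0.4]
grip_width: 0.588
grasp_force: 0.0
```

Call:
servo_tool([
  [0,0,0,0,0,0,0.75],
  [0,0,0,0,0,0,0.75],
  [0,0,-0.1,0,0,0,0.75],
  [0,0,-0.5,0,0,0,0.75],
  [0,0,-1.0,0,0,0,0.75],
  [0,0,-1.6,0,0,0,0.75],
  [0,0,-2.2,0,0,0,0.75],
  [0,0,-2.6,0,0,0,0.75],
])

```text
time_s: 35.3
ee_pos: [0.6612, 0.161, 0.1295]
orientation: [180.0, 0.2, -176.7]
ft_force: [-0.3, 0.6, -0.4]
grip_width: 0.751
grasp_force: 0.0
```

Call:
servo_tool([
  [0.5,-0.6,0,0,0,0,0.75],
  [1.0,-1.4,0,0,0,0,0.75],
  [1.5,-2.2,0,0,0,0,0.75],
  [2.0,1.0,0,0,0,0,0.75],
  [2.5,2.0,-0.5,0,0,0,0.75],
  [3.0,3.0,-1,0,0,0,0.75],
  [3.0,4.0,-1,0,0,0,0.75],
  [3.0,5.0,-1,0,0,0,0.75],
])

```text
time_s: 36.3
ee_pos: [0.5279, 0.3566, 0.1686]
orientation: [179.9, 0.1, -176.6]
ft_force: [0.5, 0.2, 0.2]
grip_width: 0.75
grasp_force: 0.0
```

Run:
```python
from h import *
print(robot.read_state()["ee_pos"])
p,d=robot.snapshot("top"); cv2.imwrite("pics/f1.png",cv2.resize(p[115:305,125:465,::-1],None,fx=2.35,fy=2.35,interpolation=cv2.INTER_CUBIC))
for c,r in comps("top",p,d,60): print(c.round(),"bench-height brass",r[:,:2].mean(0).round(3))
W=world("top",d); h=cv2.cvtColor(p,cv2.COLOR_RGB2HSV)
m=((h[...,0]>=18)&(h[...,0]<=32)&(h[...,1]>140)&(h[...,2]>90)&(abs(W[...,2]-.038)<.005)).astype(np.uint8)
m=cv2.morphologyEx(m,cv2.MORPH_CLOSE,np.ones((5,5)));k,L,S,C=cv2.connectedComponentsWithStats(m)
for i in range(1,k):
    if S[i,4]>50:
        r=W[(L==i)&(abs(W[...,2]-.038)<.005)];(x,y),s,t=cv2.minAreaRect((r[:,:2]*1000).astype(np.float32));print(C[i].round(),round(x,1),round(y,1),np.round(s,1),round(t,1),np.median(r[:,2]).round(4))
```

```text
[0.52790053 0.35656013 0.16863151]
[298. 153.] bench-height brass [ 0.672 -0.013]
[330. 152.] bench-height brass [ 0.677 -0.103]
[266. 154.] bench-height brass [0.661 0.075]
[234. 154.] bench-height brass [0.66  0.158]
[432. 209.] bench-height brass [ 0.528 -0.377]
[261. 230.] bench-height brass [0.456 0.079]
[298. 153.] 670.1 -13.7 [99.5 43.2] 3.9 0.0385
[330. 152.] 676.2 -100.3 [96.4 45.4] 4.8 0.0379
[233. 153.] 660.3 161.3 [68.8 31.9] 4.1 0.0378
[266. 154.] 663.8 72.9 [65.4 29.9] 2.2 0.0383
```

View pics/f1.png

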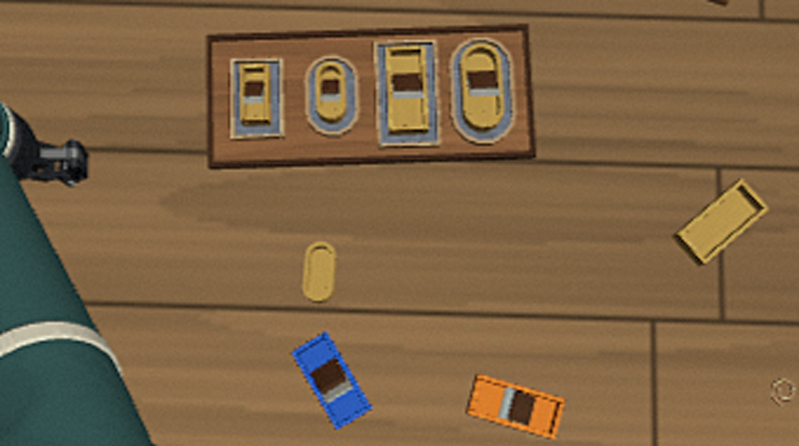

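All four planes lie in their bays at crop pixels (256,95), (331,90), (407,88) and (483,85). Their rims are 38 mm above the bench, they are within about 2 mm of centre, and the bare shells have not moved.

```bash
python3 -c "
from plant import robot
print(robot.hand_in())"
```

```text
the job is handed in; nothing more can be done
None
```

I put all four complete planes in their matching bays, flat on the floor, released and within about 2 mm of centre by the last camera check; the bare shells had not moved, and I handed the job in at about 36 s of the 109 s allowed (the hand-in returned no verdict).

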